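# Make the honing machine ready

## Robot

A 6-joint arm with a two-finger parallel gripper is mounted at the origin on the work surface. World frame = base frame: x ahead of the robot, y to its left, z up, the work surface at z = 0. Lengths are in mm, angles in rad, forces in N, time in s.
With the tool pointing down it reaches from about 275 to 1000 mm from the base axis. Payload 8.4 kg.
Tool frame: the origin (TCP) lies at the centre of the arm's flange, where the gripper is bolted on; the fingertips stand r.tip_extent ahead of it and the grasp point (between the pads) lies 155 mm ahead of it (r.tip_extent is the distance from the TCP to the fingertips, in mm); z points along the fingers, y is the direction in which the jaws open and shut (so a half turn about z gives the same grasp; the last joint's range is limited). The gripper opens to 85 mm and grips with 20 to 120 N. Pads are 22 mm wide; open, the fingers measure 114 mm over their backs; the gripper's body (76 mm by 85 mm) begins 54 mm behind the grasp point. The pads swing forward as they close: fully open they stand 13 mm farther back than shut.
Start: joints at [-1.157, 0.353, 1.633, -0, 1.155, -0.002], TCP at [252.451, -571.75, 404.681] pointing down, gripper open.
Joint ranges: [-2.63, 2.63], [-0.92, 2.1], [0.06, 2.66], [-1.3, 4.44], [0, 2.69], [-3.02, 3.02]. Speed limits (rad/s): [2.22, 2.22, 2.79, 3.14, 3.14, 3.14].

## Interface

Orientations are given as [roll, pitch, yaw] about the fixed x, y, z axes, in that order (R = Rz(yaw) Ry(pitch) Rx(roll)).
In Python, from rig import sense, grab_frame, job, r gives the robot as it stands. The module is installed in compiled form; this text tells all that it offers.
- The arm moves only by the shell command python3 -m creep 'ROWS' [FORCE]. ROWS is JSON, a list of rows, each a list of 7 numbers: the turn, a rotation vector about the tool's x, y, z in rad, then the shift along the tool's x, y, z in mm, then the closure, from 0 (fully open) to 1 (shut). In form: [[wx, wy, wz, dx, dy, dz, fingers], ...]. A call has 1 to 10 rows; each row shifts and turns the pose as measured when the row begins, along the tool's axes as they then stand; what a row does not reach is not made up. A row lasts 1/12 s, in which the tool goes at most 41.7 mm and 7.16 degrees, less where a joint would pass 70% of its speed; a pose out of reach is approached as far as the arm can. A call with a gripper value outside its range is refused whole. The fingers move at their own pace and stop on an object; FORCE is the grip in N (left out, the last holds). Time passes only in rows, so rows that do not move let the fingers close. It gives the time, the measured TCP pose, the force and the opening at its end, in the units of the state.
- sense(): the state, without advancing time (a new reading comes with each control period).
- grab_frame(name): name is "scene" or "top" or "wrist"; returns a dict with "color" (384x512x3 uint8, red, green, blue), "mtx" (3x3 intrinsics, pixels), "distortion" ([k1, k2, p1, p2, k3] as OpenCV has them; the pictures are not rectified), "T" (4x4, takes a point from camera to world coordinates). Camera axes: x right, y down, z forward; pixel columns grow to the right and rows downward; lengths in mm; the calibration is good to about 2 mm. A picture is of the moment at which its call begins. There is no depth.
- job.sign_off(): hands the job in, once; it reports no verdict.
The state is a dict: "clock": time; "qpos": joint angles; "qvel": joint speeds; "joint_efforts": joint torques, N m; "eef_pos": TCP position; "tcp_rot": TCP orientation; "contact_force": force on the tool from outside, world axes, zero at the start; "wrist_torque": the same for the moment, N m; "opening": opening from 0.0 (shut) to 1.0 (fully open).
Only numpy, scipy, OpenCV 4.12 (cv2) and the standard library are available. Lean on these libraries where they do the work, as an engineer would, in place of code of your own. Each camera call takes 0.05 s, during which the arm holds its last target.

## Task

Get the bench honing machine ready for use: turn the black speed knob on its sloping panel until the white pointer line stands at the red index mark, and swing the blue wheel guard down until it is fully closed over the leather wheel. Leave the red mark where it is set, do not disturb the gouge, mallet and carved moulding beside the machine, and let go of everything at the end.

Things in the scene. Friction and masses are not known exactly. Their poses are not given: they have to be found in the camera images.
- honer: Grey bench honing machine, fixed, 250 x 370 mm, 140 mm high without the guard. Origin: centre of its underside; x to its rear, y to its left, z up. Left: control panel 160 x 160 mm sloping 30 degrees from level, rising to the rear, its centre at (30, 100, 100) mm. Right: open wheel bay 160 x 145 mm, rim 130 mm above the bench, leather wheel inside, hinged blue guard over it.
- speed_knob (a joint): Angle of the speed knob in rad: 0 when its pointer points straight up the slope of the panel (to the rear), growing clockwise as seen facing the panel. Light friction (0.08 N m), stays where it is left, stops at -2.2 and 2.2.
- knob_grip (a point): Point on the knob's turning axis, in its grip bar, 38 mm out from the panel. The black knob is a disc of 80 mm diameter, face 14 mm out from the panel, with a grip bar on it 72 mm long, 16 mm thick, 38 mm high (top 52 mm out from the panel). x runs along the bar to the pointer end, y across its thickness, z out of the panel along the turning axis. The frame turns with the knob.
- knob_pointer (a point): Pointer end of the grip bar, 36 mm from the turning axis and 38 mm out from the panel; a white line on top of the bar runs from the centre to this end and down its end face. Same axes as knob_grip.
- index_ring (a joint): Angle of the red index mark, in rad, zero and direction as joint speed_knob: the knob points at the mark when both are equal. It is a red tab 14 x 10 mm, top 7.5 mm out from the panel, on a flat grey ring (112 mm diameter, 4 mm thick) under the knob. The ring is stiff (0.5 N m) and must stay as set. The mark lies 0.55 to 1.5 rad clockwise of the knob's start.
- index_mark (a point): Centre of the red tab, 50 mm from the turning axis, 6 mm out from the panel. x axis points outward from the turning axis, z out of the panel.
- guard (a joint): Opening angle of the blue guard in rad: 0 fully closed (lying on the wheel bay's rim), 1.45 fully open. Friction (about 0.33 N m) holds it wherever it is left; it starts open by 0.75 to 1.15. A push of about 3 N near its free edge moves it.
- guard_edge (a point): Point on the outer (upper when closed) face of the guard, midway across its width, 20 mm from its free front edge and 155 mm from the hinge. The guard is a plate 175 mm long from hinge to free edge, 145 mm wide, 8 mm thick. x axis lies in the plate from free edge towards hinge, y along the hinge, z out of the outer face.
- guard_hinge (a point): Middle of the guard's hinge line, at the rear of the wheel bay, 130 mm above the bench, at the plate's inner face. Same axes as guard_edge; the hinge line runs along y.
- gouge: Loose carving gouge lying left of the machine, 206 mm long, 29 mm thick, wooden handle to its -x and steel blade to its +x; origin under the joint of handle and ferrule. Leave alone.
- mallet: Loose round carver's mallet of brown wood standing on its head left of the machine, 225 mm high, 96 mm diameter; origin at the centre of its underside. Leave alone.
- moulding: Loose carved wooden moulding lying right of the machine, 180 x 50 mm, 49 mm high, with four raised blocks; origin at the centre of its underside. Leave alone.

How it is judged:
By the outcome, as a careful person would: the job done as asked, in the order asked, and still so for the second after the job is handed in, with the robot touching nothing.
It also fails if it takes over 48 s, if anything falls off the work surface, if the arm or the gripper's body presses on something with over 40 N, if the wrist force passes 120 N, or if a joint passes its speed limit or range.

## Working session

There is one attempt and no reset: what is moved stays moved. The work goes in short steps, Python scripts to look and compute and a shell command to move; the robot and the scene stay as the last step left them, time stands still between calls to the robot, and variables do not carry over. Pictures are saved under pics/ and viewed, and the job is handed in when it is done.

```bash
mkdir -p pics
python3 - <<'E'
from rig import sense, grab_frame, job, r
import cv2,json
print(sense()); print(r.tip_extent)
import pickle
for n in ["scene","top","wrist"]:
    f=grab_frame(n); pickle.dump(f,open(f"pics/{n}0.pkl","wb"))
    cv2.imwrite(f"pics/{n}0.png",f["color"][:,:,::-1]); print(n,f["mtx"],f["distortion"],f["T"])
E
```

```text
{'clock': 0.0, 'qpos': array([-1.15741205e+00,  3.53642057e-01,  1.63412469e+00,  2.07335832e-05,
        1.15518601e+00, -2.39172927e-03]), 'qvel': array([ 5.81412112e-04,  1.48438261e-03,  9.64389445e-05, -3.40667565e-04,
       -4.29957122e-04,  8.77265054e-05]), 'joint_efforts': array([-1.01675487e-03, -6.05251622e+01, -3.42067623e+01, -1.38061189e-06,
        9.37240839e-03, -6.72412227e-06]), 'eef_pos': array([ 252.35292741, -571.53840235,  403.96935985]), 'tcp_rot': array([-3.14023260e+00, -2.22100659e-05,  4.15767602e-01]), 'contact_force': array([-0.80739077,  0.4967159 , -0.29510404]), 'wrist_torque': array([ 0.01291951,  0.04355438, -0.07827248]), 'opening': 1.0006785494218966}
173.4
scene [[466.24801847   0.         251.09511526]
 [  0.         466.24801847 194.30315822]
 [  0.           0.           1.        ]] [-0.00718507  0.          0.          0.          0.        ] [[-9.95902576e-01 -6.76490322e-02  6.00139005e-02  5.40199915e+02]
 [-8.97566298e-02  6.58434719e-01 -7.47266665e-01  1.04443180e+03]
 [ 1.10366310e-02 -7.49591442e-01 -6.61808781e-01  9.54401271e+02]

[... 288 characters left out ...]
40e-01  1.44863133e-01  4.65846586e+02]
 [-9.99588527e-01  9.02060888e-03 -2.72287634e-02  1.18278882e+02]
 [ 2.56325119e-02 -1.45154081e-01 -9.89076977e-01  1.08692999e+03]
 [ 0.00000000e+00  0.00000000e+00  0.00000000e+00  1.00000000e+00]]
wrist [[271.84289013   0.         259.30295002]
 [  0.         271.84289013 194.49307783]
 [  0.           0.           1.        ]] [0.00218654 0.         0.         0.         0.        ] [[ 4.03652604e-01 -8.68627626e-01 -2.87316242e-01  3.25850897e+02]
 [-9.14907759e-01 -3.84223085e-01 -1.23759497e-01 -5.39402228e+02]
 [-2.89261503e-03  3.12823703e-01 -9.49806803e-01  3.73243927e+02]
 [ 0.00000000e+00  0.00000000e+00  0.00000000e+00  1.00000000e+00]]
```

View pics/scene0.png

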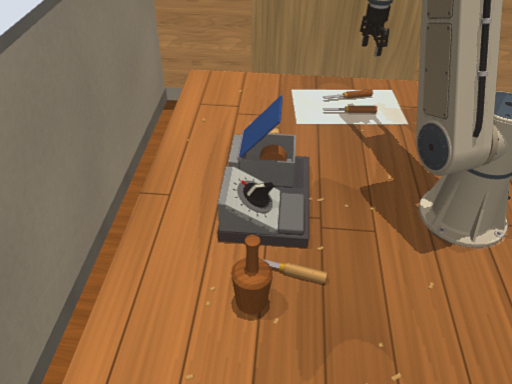

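View pics/top0.png

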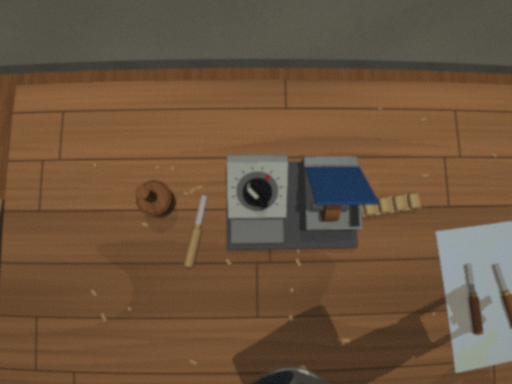

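Run:
```python
import cv2
a=cv2.imread('pics/top0.png'); cv2.imwrite('pics/top0c.png',cv2.resize(a[90:250,140:380],None,fx=3.3,fy=3.3,interpolation=cv2.INTER_CUBIC))
a=cv2.imread('pics/scene0.png'); cv2.imwrite('pics/scene0c.png',cv2.resize(a[200:384,190:430],None,fx=3.2,fy=3.2,interpolation=cv2.INTER_CUBIC))
```

```text
(no output)
```

View pics/top0c.png

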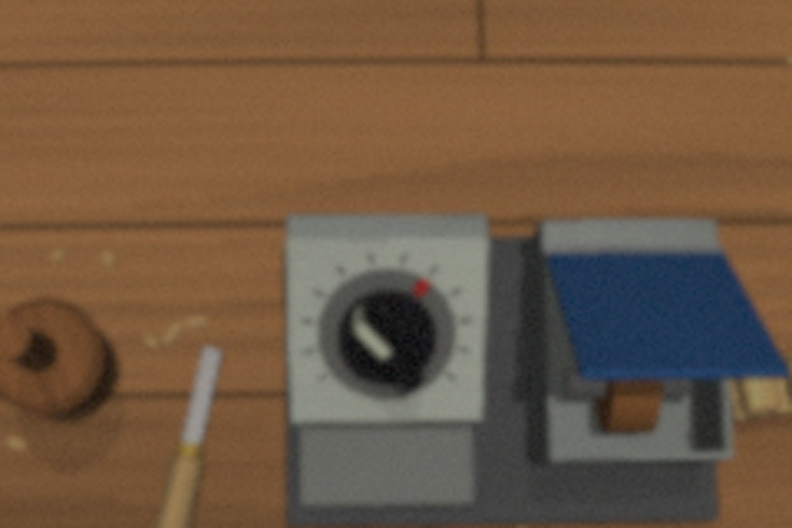

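View pics/scene0c.png

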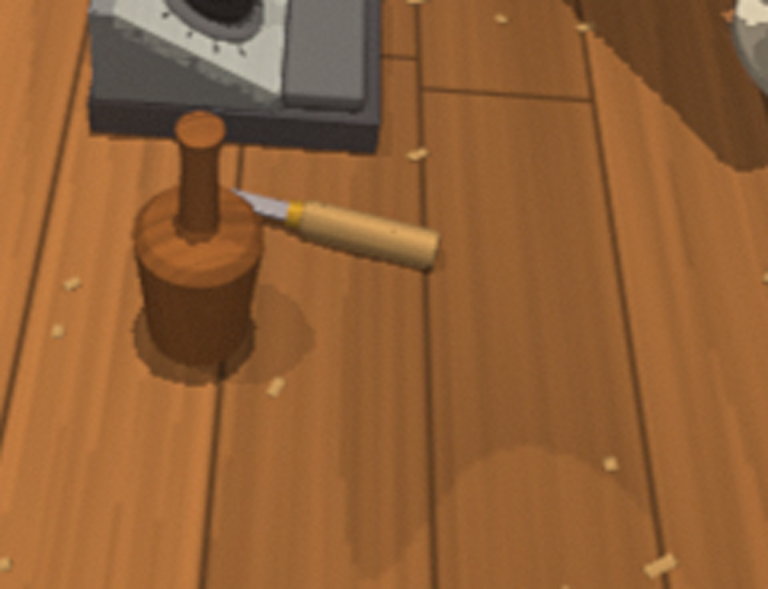

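Run:
```python
import cv2
a=cv2.imread('pics/scene0.png'); cv2.imwrite('pics/scene0d.png',cv2.resize(a[90:250,205:325],None,fx=3.7,fy=3.7,interpolation=cv2.INTER_CUBIC))
a=cv2.imread('pics/top0.png'); cv2.imwrite('pics/top0d.png',cv2.resize(a[150:222,220:296],None,fx=8,fy=8,interpolation=cv2.INTER_CUBIC))
```

```text
(no output)
```

View pics/scene0d.png

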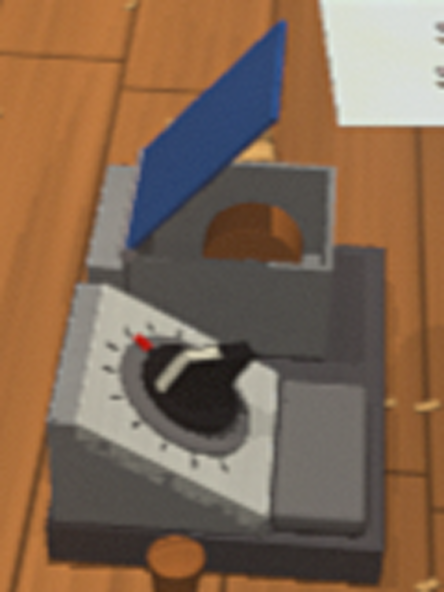

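View pics/top0d.png

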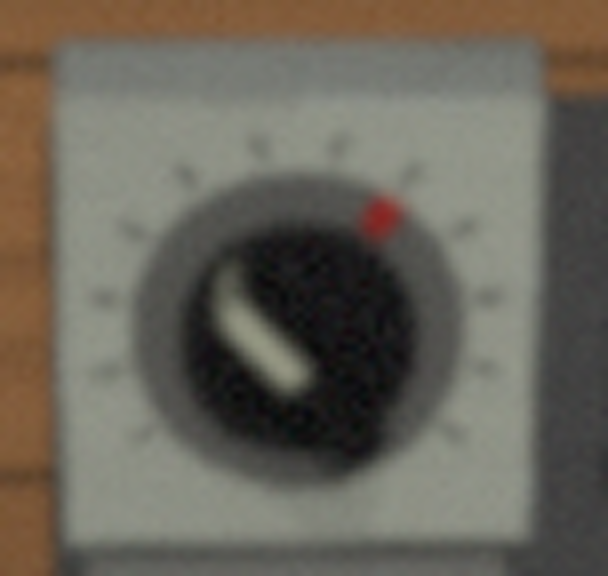

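```bash
cat > h.py <<'E'
import numpy as np, pickle, cv2
from scipy.optimize import least_squares
from scipy.spatial.transform import Rotation as Ro
def proj(f,P):
    T=np.linalg.inv(f["T"]); 
    return cv2.projectPoints(np.array(P,float).reshape(-1,3),cv2.Rodrigues(T[:3,:3])[0],T[:3,3],f["mtx"],f["distortion"])[0][:,0]
c30,s30=np.cos(np.pi/6),.5
def panel(u,v,w): return np.array([30,100,100])+u*np.array([c30,0,s30])+v*np.array([0,1,0])+w*np.array([-s30,0,c30])
def dial(a,r,w): return panel(r*np.cos(a),-r*np.sin(a),w)
def H(p,P):
    return np.array([p[0],p[1],0])+Ro.from_euler('z',p[2]).apply(P)
E
cat > fit.py <<'E'
from h import *
top=pickle.load(open('pics/top0.pkl','rb'));sc=pickle.load(open('pics/scene0.pkl','rb'))
tp=lambda x,y:((x+.5)/8-.5+220,(y+.5)/8-.5+150)
tc=lambda x,y:((x+.5)/3.3-.5+140,(y+.5)/3.3-.5+90)
sp=lambda x,y:((x+.5)/3.7-.5+205,(y+.5)/3.7-.5+90)
def model(p):
    x,y,yaw,k,m,g,hx,hy=p
    hinge=lambda r,s,w=0:np.array([hx-r*np.cos(g)+w*np.sin(g),hy+s,130+r*np.sin(g)+w*np.cos(g)])
    A=[(panel(80,80,0),tp(56,95)),(panel(80,-80,0),tp(550,97)),(panel(-80,80,0),tp(68,545)),(panel(-80,-80,0),tp(532,545)),
       (dial(m,50,7.5),tp(381,217)),(panel(0,0,52),tp(293,380)),(dial(k,36,52),tp(228,300)),
       (hinge(175,-72.5,0),tc(787,377)),(hinge(175,72.5,0),tc(580,377)),(hinge(0,72.5,8),tc(548,254)),(hinge(0,-72.5,8),tc(722,254))]
    B=[(panel(80,80,0),sp(78,425)),(panel(80,-80,0),sp(105,287)),(panel(-80,80,0),sp(268,520)),(panel(-80,-80,0),sp(278,370)),
       (dial(m,50,7.5),sp(143,343)),(panel(0,0,52),sp(217,353)),(dial(k,36,52),sp(182,354)),
       (hinge(175,-72.5,0),sp(285,22)),(hinge(175,72.5,0),sp(277,120)),(hinge(0,-72.5,0),sp(143,155)),(hinge(0,72.5,0),sp(131,247))]
    out=[]
    for f,L in((top,A),(sc,B)):
        W=H(p,np.array([l[0] for l in L]))
        out.append(proj(f,W)-np.array([l[1] for l in L]))
    return np.concatenate(out)
r=least_squares(lambda p:model(p).ravel(),[600,80,0,-.7,.6,.9,60,-90],x_scale=[100,100,.1,.1,.1,.1,100,100],loss='soft_l1')
p=r.x; np.save('p.npy',p); print(p.round(3)); print(model(p).round(1).tolist())
print('knob',H(p,panel(0,0,38)))
E
python3 fit.py
```

```text
[ 5.79801e+02 -1.28090e+01 -5.00000e-03 -6.65000e-01  5.77000e-01
  8.94000e-01  8.36460e+01 -9.75950e+01]
[[-0.8, 0.8], [-0.9, 0.4], [-1.0, 0.4], [-0.9, 0.0], [-0.1, 0.3], [0.8, 1.3], [0.2, 1.0], [0.6, 0.4], [-0.3, 0.8], [-1.3, -0.6], [0.4, -0.5], [-1.5, -1.3], [-1.0, -1.9], [-0.7, -1.2], [-0.4, 0.4], [-0.4, -0.9], [0.1, -0.6], [-0.2, -0.2], [-0.0, -0.8], [-0.3, -0.6], [1.2, -0.2], [-0.8, 2.6]]
knob [591.34121174  87.13002815 132.90896534]
```

```bash
cat > plan.py <<'E'
from h import *
from rig import sense
def cur():
    s=sense(); return np.array(s["eef_pos"]),Ro.from_euler('xyz',s["tcp_rot"]),s
def to(pos=None,R=None,n=None):
    x,q,s=cur()
    if pos is not None:
        d=q.inv().apply(np.array(pos)-x); m=n or int(np.ceil(np.linalg.norm(d)/38)); print('shift',d.round(1),'n',m,'row',(d/m).round(1))
    if R is not None:
        w=(q.inv()*R).as_rotvec(); m=n or int(np.ceil(np.degrees(np.linalg.norm(w))/6.8)); print('turn',w.round(3),'n',m,'row',(w/m).round(4))
def knobR(p,a): # jaws across bar at angle a
    yaw=Ro.from_euler('z',p[2])
    z=yaw.apply([s30,0,-c30])
    bx=dial(a,1,0)-panel(0,0,0)
    by=yaw.apply(np.cross([-s30,0,c30],bx))
    y=-by; x=np.cross(y,z)
    return Ro.from_matrix(np.c_[x,y,z])
E
python3 - <<'E'
from plan import *
p=np.load('p.npy'); R=knobR(p,p[3]); k=H(p,panel(0,0,38))
n=-R.as_matrix()[:,2]; print(R.as_matrix().round(2),k+255*n)
to([380,0,450]); 
x,q,s=cur(); print((q.inv()*R).as_rotvec())
E
```

```text
[[ 0.68  0.53  0.5 ]
 [ 0.61 -0.79 -0.  ]
 [ 0.39  0.31 -0.87]] [463.84307445  87.81922335 353.74544331]
shift [ 347.6 -471.4  -45.4] n 16 row [ 21.7 -29.5  -2.8]
[-0.27236667  0.44921713 -0.23880236]
```

```bash
python3 -m creep '[[0,0,0,21.7,-29.5,-2.8,0],[0,0,0,21.7,-29.5,-2.8,0],[0,0,0,21.7,-29.5,-2.8,0],[0,0,0,21.7,-29.5,-2.8,0],[0,0,0,21.7,-29.5,-2.8,0],[0,0,0,21.7,-29.5,-2.8,0],[0,0,0,21.7,-29.5,-2.8,0],[0,0,0,21.7,-29.5,-2.8,0]]'; python3 -m creep '[[0,0,0,21.7,-29.5,-2.8,0],[0,0,0,21.7,-29.5,-2.8,0],[0,0,0,21.7,-29.5,-2.8,0],[0,0,0,21.7,-29.5,-2.8,0],[0,0,0,21.7,-29.5,-2.8,0],[0,0,0,21.7,-29.5,-2.8,0],[0,0,0,21.7,-29.5,-2.8,0],[0,0,0,21.7,-29.5,-2.8,0]]'
python3 - <<'E'
from plan import *
p=np.load('p.npy'); R=knobR(p,p[3]); k=H(p,panel(0,0,38))
to(R=R); print(cur()[2])
E
```

```text
clock: 0.82
eef_pos: [315.4, -279.8, 423.4]
tcp_rot: [-3.139, 0.001, 0.408]
contact_force: [1.1, 0.7, 0.4]
opening: 1.001
clock: 1.48
eef_pos: [379.3, 19.9, 447.9]
tcp_rot: [-3.14, -0.001, 0.404]
contact_force: [1.3, -0.5, 0.7]
opening: 1.0
turn [-0.27   0.449 -0.251] n 5 row [-0.0539  0.0899 -0.0501]
{'clock': 1.4833, 'qpos': array([ 4.76308192e-02, -9.72655333e-02,  2.05858218e+00,  1.73725827e-03,
        1.17932489e+00,  1.21379990e+00]), 'qvel': array([ 1.19486598,  0.15042783, -0.22013582, -0.00321548,  0.05282873,
        1.1883897 ]), 'joint_efforts': array([ -8.83722156, -30.04644513, -32.2706151 ,   0.17171192,
         0.27621338,  -1.92886882]), 'eef_pos': array([379.29206507,  19.85354536, 447.85454406]), 'tcp_rot': array([-3.14041967e+00, -1.45204248e-03,  4.03964307e-01]), 'contact_force': array([ 1.33316691, -0.5076313 ,  0.65350872]), 'wrist_torque': array([-0.02896394,  0.00488724, -0.02749445]), 'opening': 1.0004712847251618}
```

```bash
python3 -m creep '[[-0.054,0.09,-0.05,0,0,0,0],[-0.054,0.09,-0.05,0,0,0,0],[-0.054,0.09,-0.05,0,0,0,0],[-0.054,0.09,-0.05,0,0,0,0],[-0.054,0.09,-0.05,0,0,0,0],[0,0,0,0,0,0,0],[0,0,0,0,0,0,0]]'
python3 - <<'E'
from plan import *
from rig import grab_frame
p=np.load('p.npy'); R=knobR(p,p[3]); k=H(p,panel(0,0,38))
n=-R.as_matrix()[:,2]
to(R=R,pos=k+255*n); print(cur()[2]["qpos"])
f=grab_frame("wrist"); pickle.dump(f,open("pics/w1.pkl","wb"));cv2.imwrite("pics/w1.png",f["color"][:,:,::-1])
print(proj(f,H(p,np.array([panel(0,0,52),dial(p[3],36,52),dial(p[4],50,7.5),panel(80,80,0),panel(80,-80,0),panel(-80,80,0),panel(-80,-80,0)]))).round(1))
E
```

```text
clock: 2.07
eef_pos: [379.6, 29.1, 448.5]
tcp_rot: [2.783, -0.42, 0.76]
contact_force: [-0.8, -0.4, 0.2]
opening: 1.003
shift [ 54.1 -30.3 125.2] n 4 row [13.5 -7.6 31.3]
turn [ 0.004 -0.024  0.02 ] n 1 row [ 0.0039 -0.0239  0.0201]
[ 0.08905899 -0.24145647  2.22612418 -0.06434265  0.61422133  1.01882887]
[[233.5 132.8]
 [233.3 101.3]
 [271.4 118.8]
 [225.7  39.2]
 [318.2 121.5]
 [156.7 138.4]
 [246.2 206.4]]
```

View pics/w1.png

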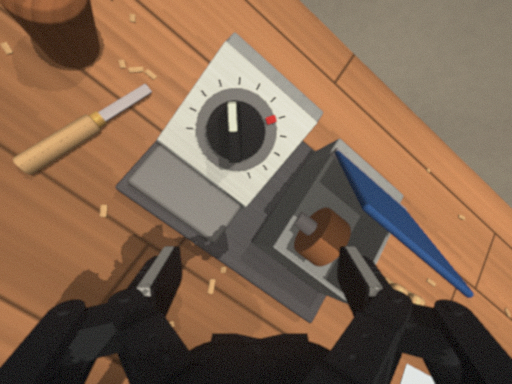

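```bash
python3 -m creep '[[0.004,-0.024,0.02,13.5,-7.6,31.3,0],[0,0,0,13.5,-7.6,31.3,0],[0,0,0,13.5,-7.6,31.3,0],[0,0,0,13.5,-7.6,31.3,0],[0,0,0,0,0,0,0],[0,0,0,0,0,0,0]]'
python3 - <<'E'
from plan import *
from rig import grab_frame
p=np.load('p.npy'); R=knobR(p,p[3]); k=H(p,panel(0,0,38))
n=-R.as_matrix()[:,2]
to(R=R,pos=k+155*n); print(cur()[2]["qpos"])
f=grab_frame("wrist"); pickle.dump(f,open("pics/w2.pkl","wb"));cv2.imwrite("pics/w2.png",f["color"][:,:,::-1])
print(proj(f,H(p,np.array([panel(0,0,52),dial(p[3],36,52),dial(p[4],50,7.5),panel(80,80,0),panel(80,-80,0),panel(-80,80,0),panel(-80,-80,0)]))).round(1))
cv2.imwrite("pics/w2c.png",cv2.resize(f["color"][60:260,130:390,::-1],None,fx=3,fy=3,interpolation=cv2.INTER_CUBIC))
E
```

```text
clock: 2.62
eef_pos: [470.0, 87.7, 349.5]
tcp_rot: [2.808, -0.394, 0.712]
contact_force: [-0.8, -0.4, 0.4]
opening: 1.003
shift [-1.1 -1.9 93.3] n 3 row [-0.4 -0.6 31.1]
turn [-0.001  0.015 -0.013] n 1 row [-0.0015  0.0152 -0.0128]
[ 0.22330363  0.09871485  2.16902062 -0.31485329  0.39350176  1.41102241]
[[257.2 208.8]
 [256.5 164.8]
 [308.  174.3]
 [239.7  62.9]
 [374.1 174. ]
 [145.8 203.1]
 [271.5 284.4]]
```

View pics/w2c.png

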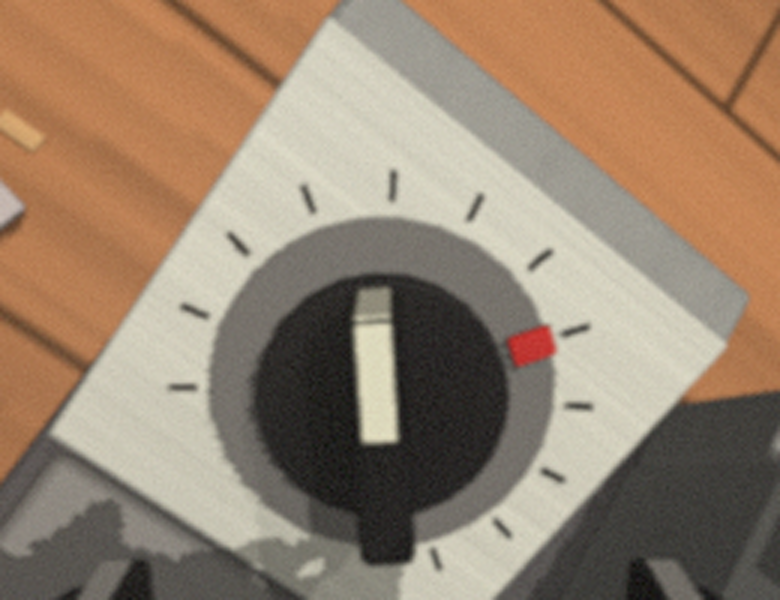

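View pics/w2.png

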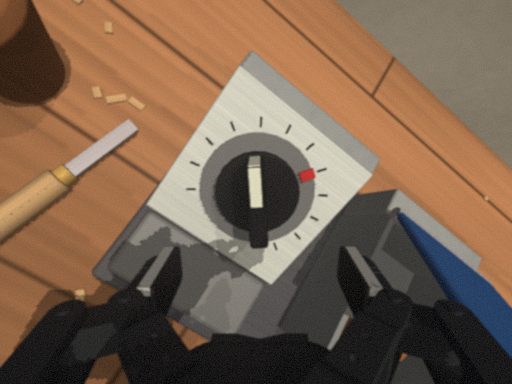

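```bash
cat > fit2.py <<'E'
from plan import *
f=pickle.load(open('pics/w2.pkl','rb')); p=np.load('p.npy')
c=lambda x,y:((x+.5)/3-.5+130,(y+.5)/3-.5+60)
L=lambda k,m:np.array([panel(0,0,52),dial(k,36,52),dial(m,50,7.5),panel(80,80,0),panel(80,-80,0),panel(-80,80,0),panel(-80,-80,0)])
o=np.array([c(380,443),c(373,320),c(532,346),c(332,18),c(725,345),c(50,434),(271,284)])
fun=lambda q:(proj(f,H(q,L(q[3],q[4])))-o)
r=least_squares(lambda q:fun(q).ravel(),p[:5],x_scale=[100,100,.1,.1,.1])
q=r.x;print(p[:5],q,fun(q).round(2).tolist())
p2=p.copy();p2[:5]=q;np.save('p2.npy',p2)
R=knobR(p2,q[3]);n=-R.as_matrix()[:,2];k=H(p2,panel(0,0,38));print(k)
to(R=R,pos=k+157*n)
E
python3 fit2.py
```

```text
[ 5.79800827e+02 -1.28090509e+01 -5.40547889e-03 -6.65365658e-01
  5.77336445e-01] [ 5.78955201e+02 -1.27673916e+01 -5.83297173e-03 -7.05676970e-01
  5.74217205e-01] [[0.34, 2.27], [-0.04, -0.68], [0.5, -0.15], [-1.15, -2.08], [2.42, 0.04], [-1.02, -0.6], [0.04, 1.02]]
[590.53830785  87.16674493 132.90896534]
shift [-1.4 -2.6 91.2] n 3 row [-0.5 -0.9 30.4]
turn [-0.002  0.015 -0.053] n 1 row [-0.0017  0.0146 -0.0533]
```

```bash
python3 -m creep '[[-0.002,0.015,-0.053,-0.5,-0.9,30.4,0],[0,0,0,-0.5,-0.9,30.4,0],[0,0,0,-0.5,-0.9,25,0],[0,0,0,0,0,0,0],[0,0,0,0,0,0,0]]'
python3 - <<'E'
from plan import *
p=np.load('p2.npy'); R=knobR(p,p[3]); k=H(p,panel(0,0,38)); n=-R.as_matrix()[:,2]
to(R=R,pos=k+157*n)
E
```

```text
clock: 3.08
eef_pos: [512.2, 85.6, 277.9]
tcp_rot: [2.778, -0.393, 0.768]
contact_force: [-1.1, -0.3, 1.0]
opening: 1.002
shift [-2.2 -4.6  7.7] n 1 row [-2.2 -4.6  7.7]
turn [ 0.007 -0.002 -0.004] n 1 row [ 0.0067 -0.0016 -0.0043]
```

```bash
python3 -m creep '[[0.007,0,-0.004,-2.2,-4.6,7.7,0],[0,0,0,0,0,0,0],[0,0,0,0,0,0,0]]'
python3 - <<'E'
from plan import *
p=np.load('p2.npy'); R=knobR(p,p[3]); k=H(p,panel(0,0,38)); n=-R.as_matrix()[:,2]
to(R=R,pos=k+157*n)
from rig import grab_frame
f=grab_frame("wrist");cv2.imwrite("pics/w3.png",f["color"][:,:,::-1])
E
```

```text
clock: 3.33
eef_pos: [511.6, 86.8, 272.6]
tcp_rot: [2.781, -0.395, 0.77]
contact_force: [0.7, 0.3, -0.3]
opening: 0.999
shift [-0.6 -1.6  3.4] n 1 row [-0.6 -1.6  3.4]
turn [ 0.003 -0.004 -0.003] n 1 row [ 0.003  -0.0037 -0.0026]
```

View pics/w3.png

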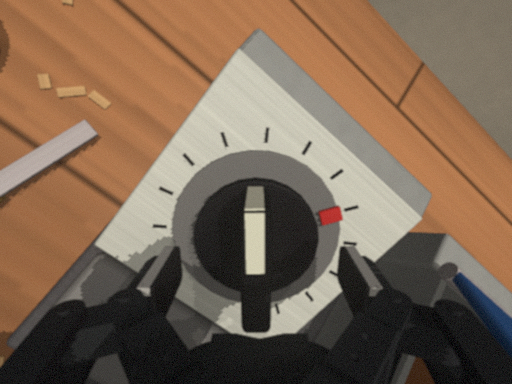

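```bash
python3 -m creep '[[0,0,0,-0.6,-1.6,3.4,0.3],[0,0,0,0,0,0,0.6],[0,0,0,0,0,0,0.7],[0,0,0,0,0,0,1],[0,0,0,0,0,0,1],[0,0,0,0,0,0,1],[0,0,0,0,0,0,1],[0,0,0,0,0,0,1]]' 40
python3 - <<'E'
from plan import *
p=np.load('p2.npy'); R=knobR(p,p[3]); k=H(p,panel(0,0,38)); n=-R.as_matrix()[:,2]
to(R=R,pos=k+157*n); print(cur()[2])
from rig import grab_frame
f=grab_frame("wrist");cv2.imwrite("pics/w4.png",f["color"][:,:,::-1])
E
```

```text
clock: 4.05
eef_pos: [510.4, 89.0, 272.7]
tcp_rot: [2.779, -0.4, 0.772]
contact_force: [4.6, -3.6, -5.2]
opening: 0.182
shift [-1.3  0.7  4.1] n 1 row [-1.3  0.7  4.1]
turn [ 0.004 -0.009 -0.003] n 1 row [ 0.004  -0.0094 -0.0027]
{'clock': 4.05, 'qpos': array([ 0.20325936,  0.29483019,  2.15926693, -0.56557606,  0.19257685,
        1.60565202]), 'qvel': array([-0.00049828, -0.00020489,  0.00181139,  0.00539523,  0.00174448,
       -0.00403889]), 'joint_efforts': array([  2.53080145, -48.7737751 , -23.42186987,  -0.19331999,
        -2.58478828,  -0.06418137]), 'eef_pos': array([510.40244162,  88.99897788, 272.66605802]), 'tcp_rot': array([ 2.77896172, -0.40018457,  0.77230401]), 'contact_force': array([ 4.58921927, -3.61227997, -5.24616155]), 'wrist_torque': array([-0.52137608, -0.09651188, -0.39693265]), 'opening': 0.1821626637130213}
```

View pics/w4.png

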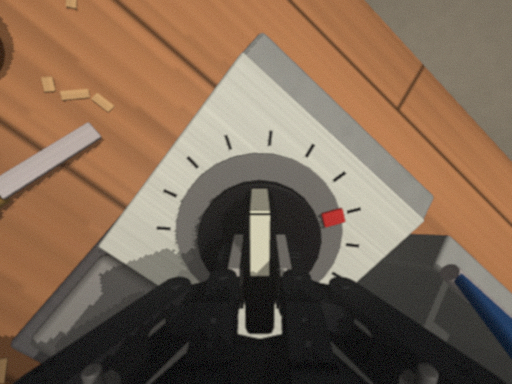

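```bash
python3 -m creep '[[0,0,0,0,0,0,0.5],[0,0,0,0,0,0,0],[0,0,0,0,0,0,0],[0,0,0,0,0,0,0],[0,0,0,0,0,-20,0],[0,0,0,0,0,-30,0],[0,0,0,0,0,-30,0],[0,0,0,0,0,0,0]]'
python3 -m creep '[[0,0,-0.12,0,0,0,0],[0,0,-0.12,0,0,0,0],[0,0,-0.12,0,0,0,0],[0,0,-0.12,0,0,0,0],[0,0,-0.12,0,0,0,0],[0,0,-0.12,0,0,0,0],[0,0,-0.12,0,0,0,0],[0,0,-0.12,0,0,0,0],[0,0,-0.12,0,0,0,0],[0,0,-0.12,0,0,0,0]]'
python3 -m creep '[[0,0,-0.12,0,0,0,0],[0,0,-0.12,0,0,0,0],[0,0,-0.12,0,0,0,0],[0,0,-0.12,0,0,0,0],[0,0,-0.12,0,0,0,0],[0,0,-0.12,0,0,0,0],[0,0,-0.12,0,0,0,0],[0,0,-0.12,0,0,0,0],[0,0,-0.12,0,0,0,0],[0,0,-0.12,0,0,0,0]]'
python3 - <<'E'
from plan import *
p=np.load('p2.npy'); R=knobR(p,p[3])*Ro.from_rotvec([0,0,np.pi]); k=H(p,panel(0,0,38)); n=-R.as_matrix()[:,2]
to(R=R,pos=k+220*n); print(cur()[2]["qpos"])
E
```

```text
clock: 4.77
eef_pos: [468.7, 88.6, 342.2]
tcp_rot: [2.783, -0.396, 0.771]
contact_force: [0.9, 0.1, 0.7]
opening: 0.998
clock: 5.6
eef_pos: [469.5, 88.3, 342.0]
tcp_rot: [2.638, 0.186, 1.894]
contact_force: [0.8, -0.5, 0.2]
opening: 1.004
clock: 6.43
eef_pos: [470.9, 87.8, 337.5]
tcp_rot: [-3.11, 0.531, -3.083]
contact_force: [-0.2, -0.1, -0.8]
opening: 1.001
shift [-1.1  0.  17. ] n 1 row [-1.1  0.  17. ]
turn [-0.002  0.008 -0.65 ] n 6 row [-0.0003  0.0013 -0.1084]
[ 0.22095628  0.11880042  2.1862022  -0.34963953  0.33509164 -1.09816944]
```

```bash
python3 -m creep '[[0,0,-0.12,0,0,0,0],[0,0,-0.12,0,0,0,0],[0,0,-0.12,0,0,0,0],[0,0,-0.12,0,0,0,0],[0,0,-0.12,0,0,0,0],[0,0,-0.05,0,0,0,0],[0,0,0,0,0,0,0],[0,0,0,0,0,0,0]]'
cat > g.py <<'E'
from plan import *
p=np.load('p2.npy'); R=knobR(p,p[3])*Ro.from_rotvec([0,0,np.pi]); k=H(p,panel(0,0,38)); n=-R.as_matrix()[:,2]
to(R=R,pos=k+155*n); print(cur()[2]["qpos"])
E
python3 g.py
```

```text
clock: 7.1
eef_pos: [472.0, 87.4, 334.1]
tcp_rot: [-2.766, 0.383, -2.335]
contact_force: [0.2, -0.4, -0.1]
opening: 1.003
shift [-1.5 -0.7 78.5] n 3 row [-0.5 -0.2 26.2]
turn [-0.004  0.004  0.033] n 1 row [-0.0038  0.0045  0.0329]
[ 0.21968194  0.12670866  2.186705   -0.35658022  0.32914358 -1.77498733]
```

```bash
python3 -m creep '[[-0.004,0.004,0.033,-0.5,0,26,0],[0,0,0,-0.5,-0.3,26,0],[0,0,0,-0.5,-0.3,16,0],[0,0,0,0,0,0,0],[0,0,0,0,0,0,0]]'
python3 g.py
```

```text
clock: 7.52
eef_pos: [509.6, 88.0, 274.5]
tcp_rot: [-2.788, 0.398, -2.382]
contact_force: [-0.0, 0.4, 0.1]
opening: 1.0
shift [0.8 0.1 8.1] n 1 row [0.8 0.1 8.1]
turn [-0.     0.004 -0.013] n 1 row [-0.      0.0035 -0.0126]
[ 0.20121695  0.29018847  2.15784568 -0.52531083  0.20290293 -1.56785999]
```

```bash
python3 -m creep '[[0,0.004,-0.013,0.8,0,8,0],[0,0,0,0,0,0,0],[0,0,0,0,0,0,0.6],[0,0,0,0,0,0,0.7],[0,0,0,0,0,0,1],[0,0,0,0,0,0,1],[0,0,0,0,0,0,1],[0,0,0,0,0,0,1]]' 45
python3 g.py
python3 - <<'E'
from plan import *
from rig import grab_frame
f=grab_frame("wrist");cv2.imwrite("pics/w5.png",f["color"][:,:,::-1])
E
```

```text
clock: 8.18
eef_pos: [511.2, 88.0, 271.3]
tcp_rot: [-2.783, 0.395, -2.374]
contact_force: [-8.4, 13.9, 5.0]
opening: 0.175
shift [0.6 0.1 4.5] n 1 row [0.6 0.1 4.5]
turn [-0.001  0.003 -0.005] n 1 row [-0.0014  0.0032 -0.0047]
[ 0.20092139  0.29832645  2.15655181 -0.54905474  0.1973292  -1.55208012]
```

View pics/w5.png

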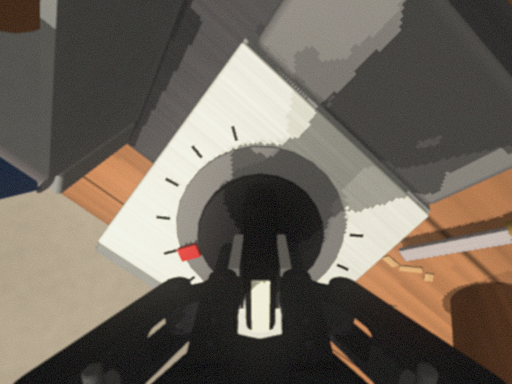

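```bash
python3 -m creep '[[0,0,0.11,0,0,0,1],[0,0,0.11,0,0,0,1],[0,0,0.11,0,0,0,1],[0,0,0.11,0,0,0,1],[0,0,0.11,0,0,0,1],[0,0,0,0,0,0,1]]'
cat > g2.py <<'E'
from plan import *
p=np.load('p2.npy'); k=H(p,panel(0,0,38)); R=knobR(p,p[4])*Ro.from_rotvec([0,0,np.pi]); n=-R.as_matrix()[:,2]
to(R=R,pos=k+159*n); s=cur()[2]; print(s["qpos"],s["wrist_torque"])
E
python3 g2.py
```

```text
clock: 8.73
eef_pos: [511.3, 87.7, 271.5]
tcp_rot: [-3.068, 0.522, -3.0]
contact_force: [0.7, 1.0, -1.0]
opening: 0.179
shift [0.7 0.  0.7] n 1 row [0.7 0.  0.7]
turn [0.001 0.003 0.701] n 6 row [1.000e-04 5.000e-04 1.169e-01]
[ 0.20062475  0.29801716  2.15613268 -0.5492147   0.19867335 -0.97851568] [ 0.081932    0.22289936 -0.03104323]
```

```bash
python3 -m creep '[[0,0,0.11,0,0,0,1],[0,0,0.11,0,0,0,1],[0,0,0.11,0,0,0,1],[0,0,0.11,0,0,0,1],[0,0,0.11,0,0,0,1],[0,0,0.09,0,0,0,1],[0,0,0,0,0,0,1]]'
python3 g2.py
```

```text
clock: 9.32
eef_pos: [511.3, 87.2, 271.5]
tcp_rot: [2.865, 0.453, 2.556]
contact_force: [0.7, 0.4, -1.9]
opening: 0.178
shift [0.8 0.1 0.7] n 1 row [0.8 0.1 0.7]
turn [-0.     0.002  0.059] n 1 row [-0.0003  0.0024  0.0593]
[ 0.19989408  0.29795963  2.15593216 -0.54912684  0.2005153  -0.33707362] [ 0.04493103  0.23972685 -0.11131155]
```

```bash
python3 -m creep '[[0,0,0.058,0,0,0,1],[0,0,0,0,0,0,1],[0,0,0,0,0,0,1]]'
python3 g2.py
python3 -m creep '[[0,0,0,0,0,0,0.5],[0,0,0,0,0,0,0],[0,0,0,0,0,0,0],[0,0,0,0,0,0,0],[0,0,0,0,0,-20,0],[0,0,0,0,0,-30,0],[0,0,0,0,0,-35,0],[0,0,0,0,0,-20,0],[0,0,0,0,0,0,0]]'
python3 - <<'E'
from plan import *
from rig import grab_frame
for c in ("wrist","top"):
    f=grab_frame(c);cv2.imwrite(f"pics/{c}6.png",f["color"][:,:,::-1]);pickle.dump(f,open(f"pics/{c}6.pkl","wb"))
E
```

```text
clock: 9.57
eef_pos: [511.3, 87.1, 271.5]
tcp_rot: [2.845, 0.44, 2.51]
contact_force: [1.5, -0.1, -1.2]
opening: 0.178
shift [0.8 0.1 0.7] n 1 row [0.8 0.1 0.7]
turn [-0.     0.002  0.016] n 1 row [-0.0004  0.0023  0.0159]
[ 0.19987043  0.29795624  2.15588812 -0.54871937  0.20072202 -0.29407322] [-0.07770426  0.28327032 -0.15089615]
clock: 10.32
eef_pos: [456.5, 87.9, 364.2]
tcp_rot: [2.854, 0.44, 2.529]
contact_force: [1.0, 1.0, -0.1]
opening: 0.999
```

View pics/wrist6.png

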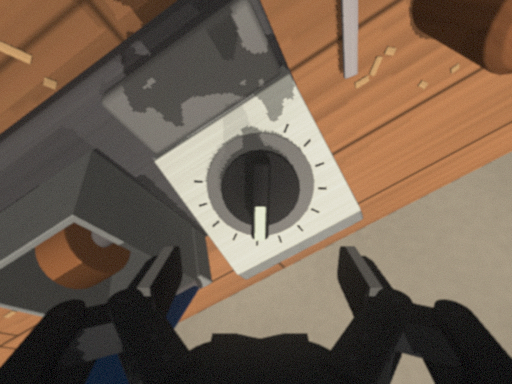

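View pics/top6.png

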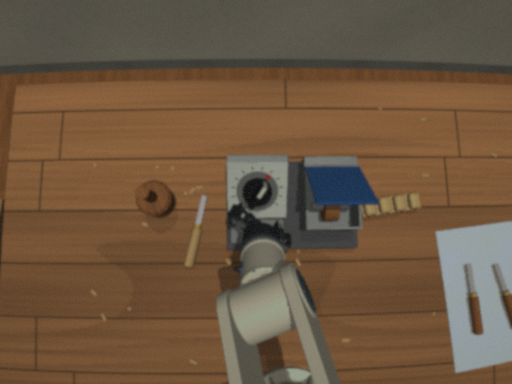

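Run:
```python
import cv2
a=cv2.imread('pics/wrist6.png'); b=cv2.resize(a[130:260,195:325],None,fx=4.5,fy=4.5,interpolation=cv2.INTER_CUBIC);cv2.imwrite('pics/w6c.png',b)
a=cv2.imread('pics/top6.png'); cv2.imwrite('pics/t6c.png',cv2.resize(a[150:222,220:296],None,fx=8,fy=8,interpolation=cv2.INTER_CUBIC))
```

```text
(no output)
```

View pics/w6c.png

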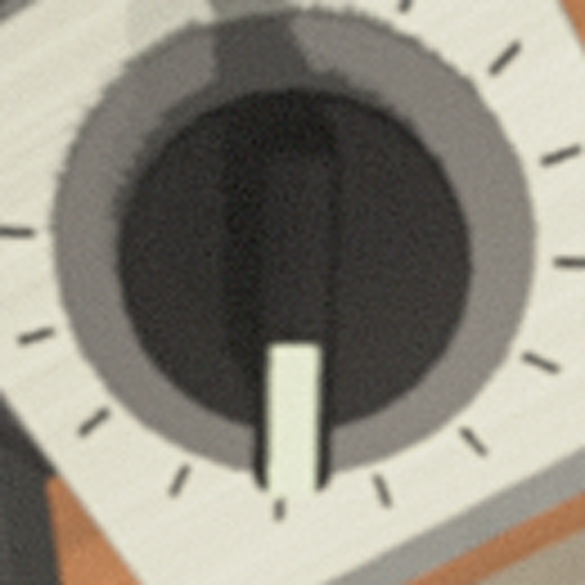

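View pics/t6c.png

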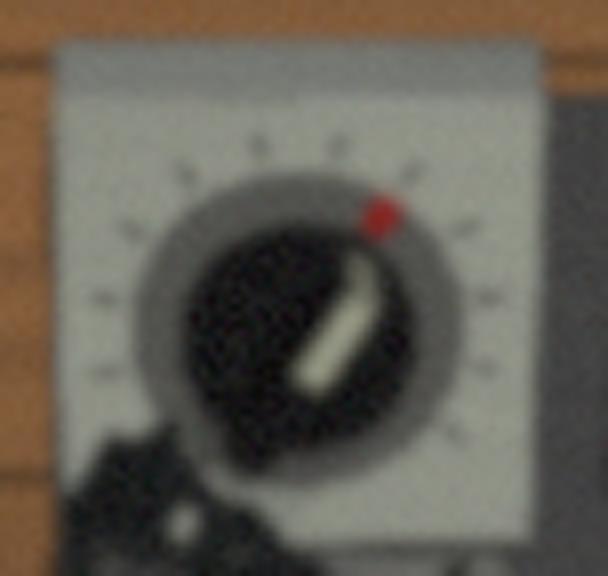

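```bash
python3 -m creep '[[0,0,0.124,0,0,0,0],[0,0,0.124,0,0,0,0],[0,0,0.124,0,0,0,0],[0,0,0.124,0,0,0,0],[0,0,0.124,0,0,0,0],[0,0,0.124,0,0,0,0],[0,0,0.124,0,0,0,0],[0,0,0.124,0,0,0,0],[0,0,0.124,0,0,0,0],[0,0,0.124,0,0,0,0]]'
python3 -m creep '[[0,0,0.124,0,0,0,0],[0,0,0.124,0,0,0,0],[0,0,0.124,0,0,0,0],[0,0,0.124,0,0,0,0],[0,0,0.124,0,0,0,0],[0,0,0.124,0,0,0,0],[0,0,0.124,0,0,0,0],[0,0,0.124,0,0,0,0],[0,0,0.0,0,0,0,0],[0,0,0,0,0,0,0]]'
python3 - <<'E'
from plan import *
from rig import grab_frame
print(cur()[2]["qpos"])
f=grab_frame("wrist");cv2.imwrite("pics/w7.png",f["color"][:,:,::-1]);pickle.dump(f,open("pics/w7.pkl","wb"))
p=np.load('p2.npy'); o=proj(f,H(p,panel(0,0,20)))[0].astype(int); print(o)
x,y=max(o[0]-65,0),max(o[1]-65,0); print(x,y)
cv2.imwrite("pics/w7c.png",cv2.resize(f["color"][y:y+130,x:x+130,::-1],None,fx=4.5,fy=4.5,interpolation=cv2.INTER_CUBIC))
E
```

```text
clock: 11.25
eef_pos: [460.0, 87.0, 347.4]
tcp_rot: [2.649, -0.101, 1.367]
contact_force: [0.3, -0.2, 0.6]
opening: 0.998
clock: 12.08
eef_pos: [462.5, 85.9, 330.4]
tcp_rot: [2.955, -0.446, 0.38]
contact_force: [-0.2, 0.1, -0.8]
opening: 1.0
[ 0.22231355  0.12302013  2.19029097 -0.31964393  0.37839128  1.72560014]
[263 176]
198 111
```

View pics/w7c.png

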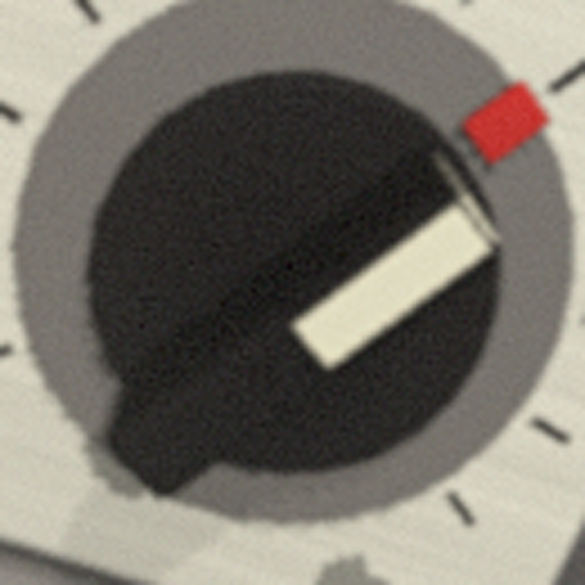

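```bash
cat > ang.py <<'E'
from plan import *
f=pickle.load(open('pics/w7.pkl','rb')); p=np.load('p2.npy')
def bp(pt,w):
    u=((pt[0]+.5)/4.5-.5+198,(pt[1]+.5)/4.5-.5+111)
    d=cv2.undistortPoints(np.array([[u]],float),f["mtx"],f["distortion"])[0,0]
    d=f["T"][:3,:3]@np.array([d[0],d[1],1]); o=f["T"][:3,3]
    i=Ro.from_euler('z',p[2]).inv(); d=i.apply(d); o=i.apply(o-np.array([p[0],p[1],0]))
    nn=np.array([-s30,0,c30]); c=panel(0,0,w); t=nn@(c-o)/(nn@d); P=o+t*d-c
    return np.array([P[0]/c30,P[1]])
ang=lambda v:np.arctan2(-v[1],v[0])
a,b=bp((311,347),52),bp((478,229),52); print('line',a,b,ang(b-a))
for e in (((291,322),(458,205)),((330,371),(497,243))): print('edge',ang(bp(e[1],52)-bp(e[0],52)))
for e in (((463,122),(521,84)),((490,164),(549,121))): print('tabedge',ang(bp(e[1],7.5)-bp(e[0],7.5)))
m=bp((506,123),7.5)
im=cv2.cvtColor(f["color"],cv2.COLOR_RGB2HSV); msk=((im[...,0]<8)|(im[...,0]>172))&(im[...,1]>150)
msk[:, :]&=True
y,x=np.nonzero(msk[111:160,280:330]); u=(x.mean()+280,y.mean()+111); print('redpix',u,len(x))
ru=((u[0]-198+.5)*4.5-.5,(u[1]-111+.5)*4.5-.5); m2=bp(ru,7.5)
ring=np.array([bp(q,4) for q in ((14,250),(300,522),(571,270),(100,450),(60,125),(480,455),(150,38))])
c=least_squares(lambda z:np.hypot(*(ring-z[:2]).T)-z[2],[0,0,56]).x; print('ring c,r',c)
disc=np.array([bp(q,14) for q in ((88,280),(290,472),(498,290),(130,155),(290,70),(450,410),(390,95),(100,335),(370,460))])
cd=least_squares(lambda z:np.hypot(*(disc-z[:2]).T)-z[2],[0,0,40]); print('disc',cd.x,cd.fun.round(1))
for n,cc in (('ring',c),('disc',cd.x)): print(n,'mark',m-cc[:2],ang(m-cc[:2]),ang(m2-cc[:2]),'lineend',ang(b-cc[:2]))
E
python3 ang.py
```

```text
line [ 1.83484086 -1.86704679] [ 28.98606095 -19.5584841 ] 0.5774914822586928
edge 0.5874696335570408
edge 0.5317348276799182
tabedge 0.6318214753455726
tabedge 0.5704445069531706
redpix (np.float64(309.65714285714284), np.float64(137.9142857142857)) 175
ring c,r [-1.7831673  -0.53304623 54.59300777]
disc [ 0.36887704 -0.09953018 39.52585093] [ 0.1 -0.1 -0.8 -0.2  0.5  0.6 -0.1 -0.3  0.2]
ring mark [ 43.35043764 -26.48954266] 0.5485092360067523 0.5439524749732803 lineend 0.5537861980799822
disc mark [ 41.1983933  -26.92305871] 0.578830190744813 0.5742802061104112 lineend 0.59715918738591
```

```bash
cat > gd.py <<'E'
from plan import *
import sys
p=np.load('p2.npy')
def tcp(g,r=150,gap=0):
    h=np.array([p[6]-r*np.cos(g)+(8+gap)*np.sin(g),p[7],130+r*np.sin(g)+(8+gap)*np.cos(g)])
    return H(p,h)+np.array([11,0,173.4])
E
python3 - <<'E'
from gd import *
to([440,20,490]); x,q,s=cur(); print((Ro.from_euler('xyz',[np.pi,0,0]).as_matrix()))
to(R=Ro.from_euler('xyz',[np.pi,0,0]))
for g in (.894,.6,.3,0): print(g,tcp(g))
E
```

```text
shift [  27.9   82.2 -151. ] n 5 row [  5.6  16.4 -30.2]
[[ 1.0000000e+00  0.0000000e+00  0.0000000e+00]
 [ 0.0000000e+00 -1.0000000e+00 -1.2246468e-16]
 [ 0.0000000e+00  1.2246468e-16 -1.0000000e+00]]
turn [ 0.096 -0.473  0.332] n 5 row [ 0.0193 -0.0946  0.0663]
0.894 [ 585.32336914 -110.3370494   425.34786555]
0.6 [ 553.74884534 -110.15287401  394.69905593]
0.3 [ 532.09610443 -110.02657275  355.37072291]
0 [ 523.03257034 -109.97370481  311.4       ]
```

```bash
python3 -m creep '[[0,0,0,5.6,16.4,-30.2,0],[0,0,0,5.6,16.4,-30.2,0],[0,0,0,5.6,16.4,-30.2,0],[0,0,0,5.6,16.4,-30.2,0.5],[0,0,0,5.6,16.4,-30.2,1],[0.02,-0.095,0.066,0,0,0,1],[0.02,-0.095,0.066,0,0,0,1],[0.02,-0.095,0.066,0,0,0,1],[0.02,-0.095,0.066,0,0,0,1],[0.02,-0.095,0.066,0,0,0,1]]'
python3 - <<'E'
from gd import *
to(tcp(.894)+[0,0,50],R=Ro.from_euler('xyz',[np.pi,0,0]));print(cur()[2]["qpos"])
E
```

```text
clock: 12.97
eef_pos: [439.8, 17.4, 495.5]
tcp_rot: [3.13, 0.023, 0.03]
contact_force: [-0.3, 0.7, 0.2]
opening: 0.008
shift [142.1 131.8  18.5] n 6 row [23.7 22.   3.1]
turn [0.012 0.023 0.03 ] n 1 row [0.0119 0.0227 0.0303]
[ 0.04047815 -0.02293397  1.88324799 -0.01178431  1.30427661  1.58424653]
```

```bash
python3 -m creep '[[0.012,0.023,0.03,23.7,22,3,1],[0,0,0,23.7,22,3,1],[0,0,0,23.7,22,3,1],[0,0,0,23.7,22,3,1],[0,0,0,23.7,22,3,1],[0,0,0,23.7,22,3,1],[0,0,0,0,0,0,1],[0,0,0,0,0,0,1]]'
python3 - <<'E'
from gd import *
from rig import grab_frame
to(tcp(.894),R=Ro.from_euler('xyz',[np.pi,0,0]))
for c in ("wrist","scene"):
    f=grab_frame(c);cv2.imwrite(f"pics/{c}8.png",f["color"][:,:,::-1])
E
```

```text
clock: 13.63
eef_pos: [591.7, -120.8, 469.3]
tcp_rot: [-3.141, 0.011, 0.025]
contact_force: [-0.0, -0.6, -0.6]
opening: 0.003
shift [ -5.7 -10.6  44. ] n 2 row [-2.8 -5.3 22. ]
turn [-0.001  0.011  0.025] n 1 row [-0.0009  0.0107  0.0247]
```

View pics/scene8.png

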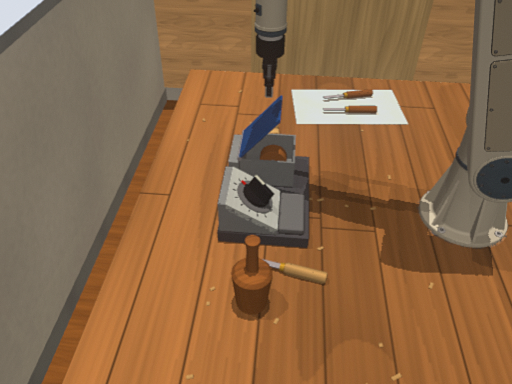

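View pics/wrist8.png

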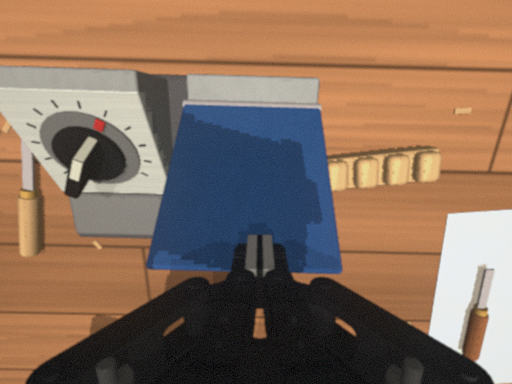

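```bash
python3 -m creep '[[0,0.01,0.025,-3,-5,15,1],[0,0,0,-3,-5,15,1],[0,0,0,0,0,8,1],[0,0,0,0,0,0,1],[0,0,0,0,0,0,1]]'
python3 - <<'E'
from gd import *
x,q,s=cur(); print(tcp(.894)-x,s["contact_force"])
a=tcp(.894)
for g in np.arange(.8,-.01,-.1): b=tcp(g); print(round(g,2),(b-a).round(1)); a=b
E
```

```text
clock: 14.15
eef_pos: [582.1, -106.6, 432.4]
tcp_rot: [-3.141, -0.002, 0.007]
contact_force: [-0.1, -0.3, 0.4]
opening: -0.004
[ 3.27270252 -3.73468361 -7.01823869] [-0.05458141 -0.31216025  0.44277373]
0.8 [-11.1   0.1  -8.8]
0.7 [-10.8   0.1 -10.4]
0.6 [ -9.7   0.1 -11.5]
0.5 [ -8.5   0.  -12.4]
0.4 [ -7.2   0.  -13.2]
0.3 [ -5.9   0.  -13.8]
0.2 [ -4.5   0.  -14.3]
0.1 [ -3.    0.  -14.7]
0.0 [ -1.5   0.  -14.9]
```

```bash
python3 -m creep '[[0,0,0,3,3.5,7,1],[0,0,0,-11,0,9,1],[0,0,0,-11,0,10.5,1],[0,0,0,-10,0,11.5,1],[0,0,0,-8.5,0,12.5,1]]'
python3 - <<'E'
from gd import *
from rig import grab_frame
x,q,s=cur(); print(x,s["contact_force"],tcp(.5))
f=grab_frame("scene");cv2.imwrite(f"pics/s9.png",f["color"][60:260,180:340,::-1].repeat(3,0).repeat(3,1))
E
```

```text
clock: 14.57
eef_pos: [548.2, -111.2, 386.2]
tcp_rot: [3.139, -0.016, 0.01]
contact_force: [-0.5, 0.5, 0.7]
opening: -0.001
[ 548.17764467 -111.18077385  386.15012725] [-0.54642969  0.48802824  0.70579636] [ 545.23021274 -110.1031845   382.33449129]
```

View pics/s9.png

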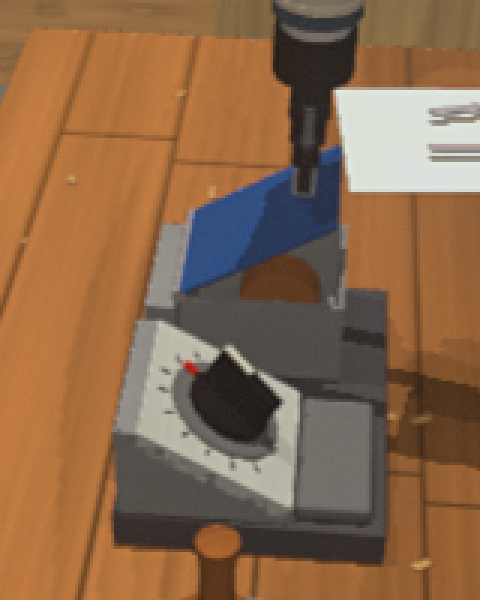

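```bash
python3 -m creep '[[0,0.015,0,-8,0,13.5,1],[0,0,0,-6,0,14,1],[0,0,0,-5,0,14,1],[0,0,0,-3,0,14,1],[0,0,0,0,0,0,1]]'
python3 - <<'E'
from gd import *
x,q,s=cur(); print(x,s["contact_force"],tcp(.1),tcp(0))
E
```

```text
clock: 15.03
eef_pos: [527.4, -112.7, 328.9]
tcp_rot: [3.138, -0.034, 0.011]
contact_force: [-0.9, -1.2, -0.0]
opening: 0.001
[ 527.44017305 -112.74473705  328.9419302 ] [-0.87473325 -1.19782533 -0.0105099 ] [ 524.58058655 -109.98273445  326.33504582] [ 523.03257034 -109.97370481  311.4       ]
```

```bash
python3 -m creep '[[0,0.03,0,-3,0,8,1],[0,0,0,-1,0,6,1],[0,0,0,0,0,3,1],[0,0,0,0,0,0,1]]'
python3 -m creep '[[0,0,0,0,0,2,1],[0,0,0,0,0,0,1]]'
```

```text
clock: 15.37
eef_pos: [526.9, -113.8, 314.0]
tcp_rot: [3.137, -0.067, 0.011]
contact_force: [-0.5, -0.4, 0.5]
opening: 0.001
clock: 15.53
eef_pos: [528.1, -114.0, 313.0]
tcp_rot: [3.137, -0.067, 0.012]
contact_force: [-0.1, -0.8, 1.1]
opening: 0.001
```

```bash
python3 -m creep '[[0,-0.03,0,-4,0,2,1],[0,-0.03,0,0,0,2,1],[0,0,0,0,0,1,1]]'; python3 -m creep '[[0,0,0,0,0,2,1],[0,0,0,0,0,1,1]]'
python3 - <<'E'
from gd import *
from rig import grab_frame
f=grab_frame("scene");cv2.imwrite(f"pics/s10.png",f["color"][60:260,180:340,::-1].repeat(3,0).repeat(3,1))
E
```

```text
clock: 15.78
eef_pos: [528.7, -114.5, 312.1]
tcp_rot: [3.135, -0.018, 0.011]
contact_force: [0.5, 0.9, -0.2]
opening: -0.005
clock: 15.95
eef_pos: [529.2, -114.5, 311.8]
tcp_rot: [3.134, -0.018, 0.012]
contact_force: [-5.7, 0.7, 11.1]
opening: 0.002
```

View pics/s10.png

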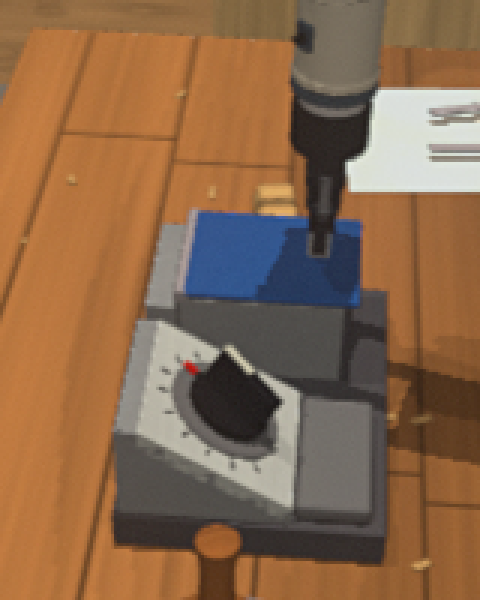

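```bash
python3 -m creep '[[0,0,0,0,0,2.5,1],[0,0,0,0,0,1.5,1]]'; python3 -m creep '[[0,0,0,0,0,-15,1],[0,0,0,0,0,-35,1],[0,0,0,0,0,-38,1],[0,0,0,-25,0,-28,1],[0,0,0,-30,0,-20,1],[0,0,0,-35,0,-10,1],[0,0,0,-35,0,0,1],[0,0,0,0,0,0,1],[0,0,0,0,0,0,1]]'
python3 - <<'E'
from gd import *
from rig import grab_frame
for c in ("scene","top","wrist"):
    f=grab_frame(c);cv2.imwrite(f"pics/{c}11.png",f["color"][:,:,::-1]);pickle.dump(f,open(f"pics/{c}11.pkl","wb"))
    if c=="scene": cv2.imwrite(f"pics/s11.png",cv2.resize(f["color"][120:260,200:330,::-1],None,fx=4,fy=4,interpolation=cv2.INTER_CUBIC))
    if c=="top": cv2.imwrite(f"pics/t11.png",cv2.resize(f["color"][140:260,130:370,::-1],None,fx=3.3,fy=3.3,interpolation=cv2.INTER_CUBIC))
E
```

```text
clock: 16.17
eef_pos: [529.2, -114.5, 311.8]
tcp_rot: [3.134, -0.018, 0.012]
contact_force: [-5.6, 2.3, 12.2]
opening: 0.002
clock: 16.92
eef_pos: [396.8, -114.6, 464.4]
tcp_rot: [3.132, -0.021, 0.013]
contact_force: [0.6, 0.2, 1.2]
opening: -0.002
```

View pics/s11.png

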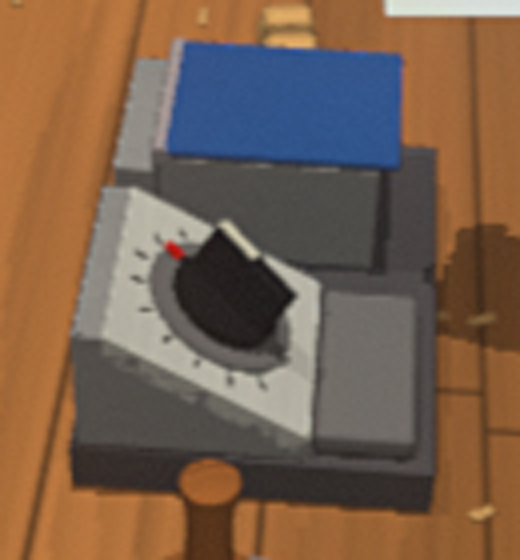

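View pics/t11.png

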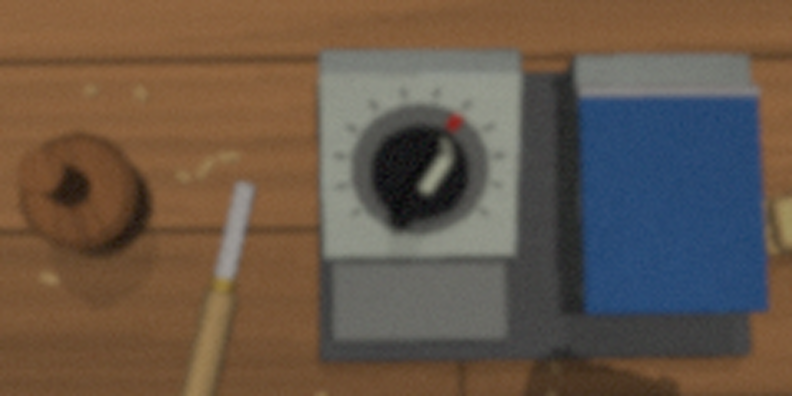

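View pics/wrist11.png

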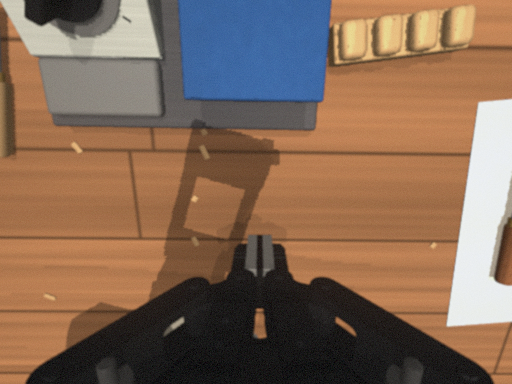

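```bash
python3 -m creep '[[0,0,0,-10,0,-10,0.5],[0,0,0,0,0,0,0],[0,0,0,0,0,0,0],[0,0,0,0,0,0,0],[0,0,0,0,0,0,0]]'
python3 - <<'E'
from rig import job
print(job.sign_off())
E
```

```text
clock: 17.48
eef_pos: [392.0, -114.8, 471.3]
tcp_rot: [3.134, -0.017, 0.015]
contact_force: [-0.1, 0.7, -0.2]
opening: 0.71
the job is handed in; nothing more can be done
None
```

I set the speed knob to the red mark first, then closed the guard, and handed the job in at 17.5 s. The gripper was opening and clear of everything.

**Knob:** I gripped the bar and turned it clockwise about 1.26 rad. My first grasp would have run the last joint close to its limit. I let go before turning anything, rotated the wrist half a turn and gripped again.
- The pointer line measured 0.56 to 0.58 rad in the wrist camera, or 0.60 if taken from the line's outer end. The robot's own angle gave 0.558.
- The red mark measured about 0.575 before the turn and 0.574 to 0.579 after it. Two rougher readings after the turn disagreed: 0.545 from the ring outline and 0.60 from the tab's edges.
- My best estimate is that they agree to within about 0.02 rad.
- As far as I can measure, the ring did not move.

**Guard:** I pushed it down with the closed fingertips until it stopped against about 12 N. The fingertips were then at 138.4 mm, against 138 mm for the outer face fully closed. After I pulled back, the pictures showed it lying flat over the wheel bay.

**Surroundings:** The mallet, gouge and moulding looked unmoved in the final pictures; I compared these by eye and did not measure them. The largest wrist force I read was about 17 N, while closing on the knob.

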